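# Hang the tube carrier in the tube mixer and start it

### The job

Lift the green tube carrier out of its tray by its white fin and lower its steel axle into the two open slots of the tube mixer, pressing it down gently against the spring shoes until both ends of the axle rest on the slot bottoms, level and with the fin upright; never push the carrier against the mixer with more than 30 N. Then let go and press the mixer's green start button down, leaving the carrier seated and everything else on the bench where it is.

Things in the scene. Friction and masses are not known exactly. Their poses are not given: they have to be found in the camera images.
- carrier_fin (a point): Grasp point on the white upright fin of the green tube carrier. Fin: 12 mm thick along its x, 44 mm long along its y, 46 mm high. The point is on its mid-plane, half-way along, 20 mm below its top edge, 26 mm above the green block. Axes: x across the fin, y along fin and axle, z up. The carrier is the same either way round and stands upright in the tray at the start.
- carrier_centre (a point): Middle of the carrier's green block, 48 mm straight below carrier_fin. Block 44 (x) x 100 (y) x 44 mm high, flat underside 22 mm below this point. Tubes with coloured caps stand 8 mm above its top, 26 mm and more from the middle along y, so the top beside the fin is clear. Carrier loose, about 0.32 kg (varies by 15 percent).
- carrier_axle (a point): Middle of the carrier's steel axle, 30 mm straight below carrier_fin. Axle round, 10 mm thick, 184 mm long along the carrier's y. Black hubs, 20 mm across, cover it out to 64 mm either side of the middle; the bare part beyond goes into the slots.
- axle_end_a (a point): Centre line of the bare axle 74 mm from its middle towards the carrier's +y: the part that rests in a slot.
- axle_end_b (a point): The same, 74 mm towards the carrier's -y.
- slot_mid (a point): Point midway between the two slot mouths of the white tube mixer, level with the tops of its blue forks, 144 mm above the bench. Axes: x across the slots, y from slot to slot, z up; the start button is on the -x side. Mixer fixed to the bench; base 225 mm long (150 to -x, 75 to +x of this point), 200 mm wide, 35 mm high.
- slot_left (a point): Middle of the slot mouth 74 mm to the +y side of slot_mid, same height. Each slot is cut through a fork 52 mm long in x and 12 mm thick in y; the forks' facing sides are 136 mm apart (the hubs span 128 mm). Slot open at the top, 12 mm wide in x, with a 45 degree lead-in 6 mm deep, about 24 mm wide at the top. Both slots are alike.
- slot_right (a point): Middle of the slot mouth 74 mm to the -y side of slot_mid, same height. The slot bottoms are flat and both at the same height, set anew on each mixer: the seated axle's centre is 39 to 59 mm below the mouth. That depth is not measured; find it by feel, as the resistance rises steeply there.
- shoe (a point): Rounded top of the orange spring shoe in the +x wall of the +y slot (each slot has one). It sticks 4 mm into the slot and gives back 2 mm sideways as the axle passes its top (about 20 mm below the mouth; a push of 5 to 20 N), presses the axle on the -x wall (it rests 1 mm to -x of slot_mid) and rubs it all the way down, 3 to 6 N an end, most at +y: the carrier's weight alone does not sink it.
- start_top (a point): Centre of the top face of the green round start button (26 mm across) on the mixer's base, 115 mm to the -x side of slot_mid, about 53 mm above the bench when up. It goes straight down 6 mm against a spring, 1.5 N to start, 5 N fully down, and comes back up.
- start (a joint): Travel of the start button in m: 0 up, 0.006 fully down; pressed beyond 0.004.
- tray: White shallow tray, fixed, 90 (x) x 150 (y) x 14 mm high, floor 4 mm thick, in which the carrier stands. Origin: centre of its underside.
There are look-alikes about, which are no part of the job. What is shaped like the part that bears carrier_fin but orange, purple or red is not meant.

How it is judged:
By the outcome, as a careful person would: the job done as asked, in the order asked, and still so for the second after the job is handed in, with the robot touching nothing.
It also fails if it takes over 72 s, if anything falls off the work surface, if the arm or the gripper's body presses on something with over 40 N, if the wrist force passes 120 N, or if a joint passes its speed limit or range.

### The arm

A 6-joint arm with a two-finger parallel gripper is mounted at the origin on the work surface. World frame = base frame: x ahead of the robot, y to its left, z up, the work surface at z = 0. Lengths are in m, angles in degrees, forces in N, time in s.
With the tool pointing down it reaches from about 0.4 to 0.825 m from the base axis. Payload 7 kg.
Tool frame: the origin (TCP) lies midway between the tips of the shut fingers; the grasp point (between the pads) lies 19 mm behind it; z points along the fingers, y is the direction in which the jaws open and shut (so a half turn about z gives the same grasp; the last joint's range is limited). The gripper opens to 88 mm and grips with 3 to 60 N. Pads are 19 mm wide; open, the fingers measure 130 mm over their backs; the gripper's body (78 mm by 193 mm) begins 47 mm behind the grasp point.
Start: joints at [-54.712, 20.546, 0.682, 0, -70.136, -16.507], TCP at [0.217, -0.639, 0.227] pointing down, gripper open.
Joint ranges: [-176.03, 176.03], [-82.01, 121.73], [-58.28, 71.71], [-173.87, 95.51], [-174.79, -0.11], [-173.66, 173.66]. Speed limits (degrees/s): [136.94, 136.94, 172.46, 180, 180, 180].

### API

Orientations are given as [roll, pitch, yaw] about the fixed x, y, z axes, in that order (R = Rz(yaw) Ry(pitch) Rx(roll)).
In Python, from plant import r gives the robot as it stands. The module is installed in compiled form; this text tells all that it offers.
- The arm moves only by the tool send_rows, never from a script. Its argument "motion" is a list of rows, each an object with "travel": the shift along the tool's x, y, z in m, a list of three; "spin": the turn about the tool's z in degrees. In form: [{"travel": [tx, ty, tz], "spin": spin}, ...]. A call has 1 to 5 rows; each row shifts and turns the pose as measured when the row begins, along the tool's axes as they then stand; what a row does not reach is not made up. A row lasts 1/12 s, in which the tool goes at most 41.7 mm and 7.16 degrees, less where a joint would pass 70% of its speed; a pose out of reach is approached as far as the arm can. A call is refused whole if a number of a shift passes 0.0417 or a number of a turn 7.16, either way. A call with a gripper value outside its range is refused whole. "gripper" is the gripper command: -1 is shut, 1 is fully open, values between are in proportion, set as the call begins (left out, the last holds). The fingers move at their own pace and stop on an object; "squeeze" is the grip in N (left out, the last holds). Time passes only in rows, so rows that do not move let the fingers close. It gives the time, the measured TCP pose, the force and the opening at its end, in the units of the state.
- r.get_state(): the state, without advancing time (a new reading comes with each control period).
- r.capture(name): name is "scene" or "top"; returns (picture, depth): 400x640x3 uint8, blue, green, red; 400x640 float32, m along the optical axis (not along the pixel's ray), 0 where there is no reading.
- r.get_calibration(name): a dict with "fov_y" (degrees; the focal length in pixels is half the picture's height over the tangent of half this angle, whatever the lens; pixels are square), "cx", "cy" (the principal point, pixels), "k1" (the pictures are not rectified: a ray, as slopes to the right and down, at radius r is drawn at 1 + k1 r^2 times it, then the intrinsics apply), "origin" and "orientation" of the camera in the world. Camera axes: x right, y down, z forward; pixel columns grow to the right and rows downward; lengths in m; the calibration is good to about 2 mm. A picture is of the moment at which its call begins. get_calibration takes no time and is no camera call.
- r.close_job(): hands the job in, once; it reports no verdict.
Trained networks look in the newest picture that a camera, given by its name, has taken for a name from the list of things; names that differ only in an ending like _2 or _b are one class to them, and where a whole thing is asked for, a point or a joint stands for the part that bears it (a point fixed in the world has none). Each returns a list of dicts, best first, with "conf" (0 to 1); they miss things now and then, are a little off and sometimes report something else, mostly with a low value. They report only what shows in the picture. A call takes as long as a camera call. They do not tell look-alikes from the thing itself.
- r.boxes_of(camera, target): "at" ([x, y, z] in m, in the coordinates of the camera as it stood for that picture, good to about 4 mm: the middle of the surface that is visible of it).
- r.pinpoint(camera, target): "at" ([x, y, z] in m, in the coordinates of the camera as it stood for that picture, good to about 4 mm: a listed point, or the origin of a listed thing).
The state is a dict: "time_s": time; "joints": joint angles; "qd": joint speeds; "joint_torque": joint torques, N m; "tcp_pos": TCP position; "eef_rot": TCP orientation; "contact_force": force on the tool from outside, world axes, zero at the start; "moment": the same for the moment, N m; "gripper_width": finger opening in m.
Only numpy, scipy, OpenCV 4.12 (cv2) and the standard library are available. Lean on these libraries where they do the work, as an engineer would, in place of code of your own. Each camera call takes 0.05 s, during which the arm holds its last target. There are 200 camera calls.

## Working session

There is one attempt and no reset: what is moved stays moved. The work goes in short steps, Python scripts to look and compute and a tool call to move; the robot and the scene stay as the last step left them, time stands still between calls to the robot, and variables do not carry over. Pictures are saved under pics/ and viewed, about 8 in all and at most 12, crops included, and the job is handed in when it is done.

Besides the shell and the picture viewer there is one more tool, called as name(argument=value, ...) on one line, values as JSON. send_rows: Moves the arm, as the interface text tells. Its arguments: {"type":"object","properties":{"motion":{"type":"array"},"gripper":{"type":"number"},"squeeze":{"type":"number"}},"required":["motion"]}

```bash
mkdir -p pics; cat > h.py <<'E'
import numpy as np, cv2
from scipy.spatial.transform import Rotation as R
from plant import r
def cam(n):
    c=r.get_calibration(n); return c
def rot(c):
    o=np.array(c["orientation"],float)
    return o if o.shape==(3,3) else (R.from_euler('xyz',o,degrees=True).as_matrix() if o.size==3 else None)
def toworld(n,p):
    c=cam(n); return rot(c)@np.array(p)+np.array(c["origin"])
def pix(n,u,v,d):
    c=cam(n); f=200/np.tan(np.radians(c["fov_y"]/2))
    x=np.array([(u-c["cx"])/f,(v-c["cy"])/f]); s=x.copy()
    for _ in range(20): s=x/(1+c["k1"]*(s@s))
    return toworld(n,[s[0]*d,s[1]*d,d])
def proj(n,P):
    c=cam(n); f=200/np.tan(np.radians(c["fov_y"]/2))
    p=rot(c).T@(np.array(P)-np.array(c["origin"])); s=p[:2]/p[2]; s=s*(1+c["k1"]*(s@s))
    return s*f+[c["cx"],c["cy"]]
def cloud(n,D):
    c=cam(n); f=200/np.tan(np.radians(c["fov_y"]/2))
    v,u=np.mgrid[:400,:640]; x=np.stack([(u-c["cx"])/f,(v-c["cy"])/f],-1); s=x.copy()
    for _ in range(20): s=x/(1+c["k1"]*(s**2).sum(-1,keepdims=True))
    p=np.concatenate([s*D[...,None],D[...,None]],-1)
    return p@rot(c).T+np.array(c["origin"])
E
python3 - <<'E'
from h import *
np.set_printoptions(precision=4,suppress=True)
print(r.get_state())
for n in ("scene","top"):
    print(n,cam(n))
    p,d=r.capture(n); cv2.imwrite(f"pics/{n}0.png",p); np.save(f"{n}0.npy",d)
    for t in ("carrier_fin","carrier_centre","carrier_axle","axle_end_a","slot_mid","slot_left","slot_right","shoe","start_top","tray"):
        print(t,[(toworld(n,q["at"]).round(4).tolist(),round(q["conf"],2)) for q in r.pinpoint(n,t)[:5]])
E
```

```text
{'time_s': 0.0, 'joints': array([-54.7106,  20.5919,   0.6339,  -0.0199, -70.1351, -16.5062]), 'qd': array([-0.0059, -0.0381,  0.066 ,  0.0506, -0.0719, -0.0034]), 'joint_torque': array([  0.0003, -58.2722,  29.3049,   6.9968,   0.0069,  -0.0002]), 'tcp_pos': array([ 0.2172, -0.6386,  0.2256]), 'eef_rot': array([ 179.9055,   -0.0085, -161.2236]), 'contact_force': array([ 0.3489,  0.0788, -0.3473]), 'moment': array([ 0.0472, -0.0384, -0.0307]), 'gripper_width': 0.08724750938991904}
scene {'fov_y': 51.78793173628315, 'cx': 321.7363619059684, 'cy': 205.3331218179757, 'k1': -0.07836092917873606, 'origin': array([0.8861, 0.6202, 0.8165]), 'orientation': array([-135.7733,    0.2278,  147.2656])}
carrier_fin [([0.5679, 0.187, 0.0738], 0.89), ([0.4133, 0.4391, 0.0708], 0.87), ([0.3409, 0.0093, 0.0725], 0.8), ([0.3846, 0.2173, 0.07], 0.78), ([0.7365, 0.2977, 0.073], 0.75)]
carrier_centre [([0.7317, 0.2946, 0.0244], 0.98), ([0.3812, 0.2195, 0.021], 0.89), ([0.4134, 0.433, 0.0199], 0.88), ([0.34, 0.0051, 0.0224], 0.77), ([0.5709, 0.1841, 0.0254], 0.72)]
carrier_axle [([0.567, 0.1866, 0.0465], 0
[... 1078 characters left out ...]
05], 0.55), ([0.5656, 0.1772, 0.0007], 0.29)]
carrier_axle [([0.3805, 0.2213, 0.0394], 0.78), ([0.7346, 0.3011, 0.0423], 0.66), ([0.3445, 0.0115, 0.0381], 0.64), ([0.415, 0.4409, 0.04], 0.6), ([0.5694, 0.186, 0.0469], 0.58)]
axle_end_a [([0.7092, 0.372, 0.0372], 0.93), ([0.4079, 0.0056, 0.0387], 0.93), ([0.4511, 0.2359, 0.0412], 0.92), ([0.4912, 0.428, 0.0376], 0.9), ([0.3081, 0.2055, 0.0403], 0.86)]
slot_mid [([0.6151, -0.228, 0.1464], 0.84), ([0.6168, -0.1554, 0.1211], 0.49)]
slot_left [([0.6106, -0.15, 0.1394], 0.64)]
slot_right [([0.6199, -0.3041, 0.1423], 0.91)]
shoe [([0.6173, -0.1575, 0.1185], 0.59)]
start_top [([0.497, -0.2345, 0.0574], 0.64)]
tray [([0.5635, 0.1754, -0.0005], 0.71)]
```

View pics/top0.png

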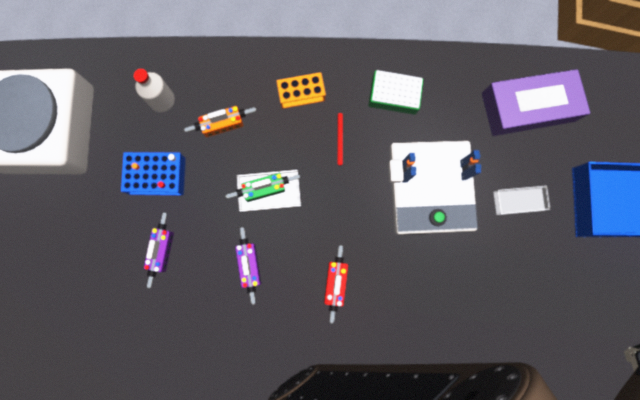

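View pics/scene0.png

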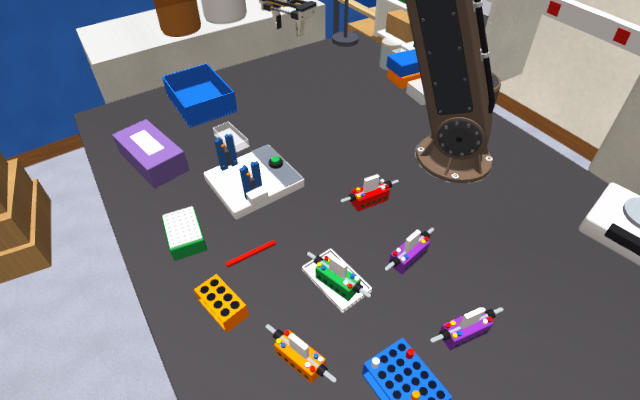

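```bash
python3 - <<'E'
from h import *
np.set_printoptions(precision=4,suppress=True)
for n in ("scene","top"):
    D=np.load(n+"0.npy"); P=cloud(n,D); I=cv2.imread(f"pics/{n}0.png"); ok=D>0
    hsv=cv2.cvtColor(I,cv2.COLOR_BGR2HSV)
    near=lambda c,rad: ok&(np.hypot(P[...,0]-c[0],P[...,1]-c[1])<rad)
    def desc(name,m):
        Q=P[m]; 
        if len(Q)<5: print(n,name,len(Q));return
        (cx,cy),(w,h),a=cv2.minAreaRect((Q[:,:2]*1000).astype(np.float32))
        e=np.linalg.svd(Q[:,:2]-Q[:,:2].mean(0))[2][0] if 0 else np.linalg.eigh(np.cov(Q[:,:2].T))[1][:,1]
        print(n,name,len(Q),"mean",Q.mean(0),"rect",np.array([cx,cy,w,h,a]).round(1),"pcaYaw",np.degrees(np.arctan2(e[1],e[0])).round(1),"z",np.percentile(Q[:,2],[5,50,95]))
    c=(.569,.186)
    desc("fintop",near(c,.05)&(P[...,2]>.086))
    desc("carrier>30",near(c,.12)&(P[...,2]>.03))
    blue=(hsv[...,0]>95)&(hsv[...,0]<130)&(hsv[...,1]>100)
    for nm,cc in (("L",(.611,-.155)),("R",(.619,-.304))):
        desc("fork"+nm,near(cc,.045)&(P[...,2]>.137))
        desc("shoe"+nm,near(cc,.045)&(P[...,2]>.1)&(hsv[...,0]<20)&(hsv[...,1]>120))
    g=(hsv[...,0]>45)&(hsv[...,0]<80)&(hsv[...,1]>120)
    desc("button",near((.5,-.235),.03)&g)
    desc("base",near((.58,-.23),.2)&(P[...,2]>.025)&(P[...,2]<.045))
    desc("tray",near((.565,.176),.12)&(P[...,2]>.010)&(P[...,2]<.018))
    big=cv2.resize(I[130:250,200:500] if n=="top" else I[120:310,190:390],None,fx=2.6,fy=2.6,interpolation=cv2.INTER_CUBIC) 
    cv2.imwrite(f"pics/{n}0c.png",big)
E
```

```text
scene fintop 116 mean [0.571  0.188  0.0921] rect [570.  186.7  13.5  43.3  15.1] pcaYaw 106.1 z [0.0872 0.0927 0.0953]
scene carrier>30 1185 mean [0.5722 0.1942 0.0548] rect [557.  199.3  93.2 192.5  46.5] pcaYaw 114.5 z [0.0363 0.049  0.0926]
scene forkL 53 mean [ 0.6124 -0.1547  0.1403] rect [ 611.1 -155.3   49.5   14.3    9.9] pcaYaw -174.2 z [0.1374 0.1399 0.1447]
scene shoeL 13 mean [ 0.6192 -0.1488  0.117 ] rect [ 618.3 -148.8   12.     6.5   19.2] pcaYaw -147.1 z [0.1019 0.1196 0.1238]
scene forkR 55 mean [ 0.6197 -0.3029  0.1403] rect [ 618.6 -305.4   51.2   18.4    3. ] pcaYaw -177.5 z [0.1371 0.1399 0.1444]
scene shoeR 18 mean [ 0.6258 -0.2969  0.1161] rect [ 625.8 -296.4   12.7    6.8   19.1] pcaYaw -156.2 z [0.1011 0.1194 0.1231]
scene button 58 mean [ 0.5019 -0.2333  0.0555] rect [ 500.5 -235.2   27.5   23.4   59.2] pcaYaw -141.3 z [0.0495 0.0565 0.0595]
scene base 2882 mean [ 0.5838 -0.2246  0.0355] rect [ 623.3 -257.3  319.8  284.9    8.9] pcaYaw 179.1 z [0.0305 0.0357 0.0393]
scene tray 418 mean [0.57   0.1861 0.0134] rect [565.1 174.6  91.8 151.4   6.2] pcaYaw 93.0 
[... 426 characters left out ...]
 0.1189] rect [ 617.7 -149.7   14.2    6.6   65.5] pcaYaw 67.3 z [0.1066 0.1211 0.126 ]
top forkR 91 mean [ 0.6201 -0.3002  0.1407] rect [ 620.  -300.6   51.2   13.9    0.9] pcaYaw -178.7 z [0.1376 0.1403 0.1448]
top shoeR 36 mean [ 0.6246 -0.2976  0.121 ] rect [ 624.8 -299.1   18.9   11.3   66.6] pcaYaw 73.3 z [0.11   0.1216 0.1275]
top button 94 mean [ 0.5008 -0.2334  0.056 ] rect [ 500.7 -235.2   24.8   26.9    1.6] pcaYaw 96.1 z [0.0474 0.0568 0.061 ]
top base 6371 mean [ 0.5722 -0.2306  0.0355] rect [ 624.1 -270.2  314.   311.9    3.5] pcaYaw -179.5 z [0.0311 0.0356 0.0397]
top tray 322 mean [0.5639 0.1752 0.0141] rect [565.1 176.9  90.7 150.4   6.1] pcaYaw 95.2 z [0.0108 0.0143 0.0172]
```

View pics/top0c.png

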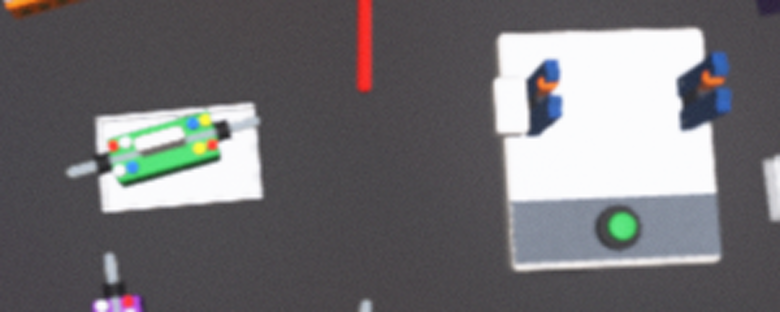

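```bash
cat >> h.py <<'E'
import json
def plan(goal,yaw,step=.040,nmin=1):
    s=r.get_state(); p=s["tcp_pos"]; M=R.from_euler('xyz',s["eef_rot"],degrees=True)
    dy=-((yaw-s["eef_rot"][2]+180)%360-180); d=np.array(goal)-p
    n=max(nmin,int(np.ceil(np.linalg.norm(d)/step)),int(np.ceil(abs(dy)/7)))
    rows=[]
    for i in range(n):
        t=M.inv().apply(d/n); rows.append({"travel":[float(x) for x in t.round(4)],"spin":round(float(dy/n),2)})
        M=M*R.from_euler('z',dy/n,degrees=True)
    for i in range(0,n,5): print(json.dumps(rows[i:i+5]))
def st():
    s=r.get_state(); print(s["time_s"],s["tcp_pos"].round(4),s["eef_rot"].round(2),"F",s["contact_force"].round(2),"M",s["moment"].round(2),"w",round(s["gripper_width"],4),"q",s["joints"].round(1))
E
python3 -c "
from h import *
plan([.57,.1875,.18],-74.2)"
```

```text
[{"travel": [-0.0261, 0.0291, 0.002], "spin": -3.78}, {"travel": [-0.028, 0.0273, 0.002], "spin": -3.78}, {"travel": [-0.0297, 0.0254, 0.002], "spin": -3.78}, {"travel": [-0.0313, 0.0234, 0.002], "spin": -3.78}, {"travel": [-0.0328, 0.0213, 0.002], "spin": -3.78}]
[{"travel": [-0.0341, 0.0191, 0.002], "spin": -3.78}, {"travel": [-0.0353, 0.0168, 0.002], "spin": -3.78}, {"travel": [-0.0363, 0.0144, 0.002], "spin": -3.78}, {"travel": [-0.0372, 0.012, 0.002], "spin": -3.78}, {"travel": [-0.0379, 0.0095, 0.002], "spin": -3.78}]
[{"travel": [-0.0384, 0.007, 0.002], "spin": -3.78}, {"travel": [-0.0388, 0.0044, 0.002], "spin": -3.78}, {"travel": [-0.039, 0.0018, 0.002], "spin": -3.78}, {"travel": [-0.0391, -0.0007, 0.002], "spin": -3.78}, {"travel": [-0.0389, -0.0033, 0.002], "spin": -3.78}]
[{"travel": [-0.0386, -0.0059, 0.002], "spin": -3.78}, {"travel": [-0.0382, -0.0084, 0.002], "spin": -3.78}, {"travel": [-0.0375, -0.0109, 0.002], "spin": -3.78}, {"travel": [-0.0367, -0.0134, 0.002], "spin": -3.78}, {"travel": [-0.0358, -0.0158, 0.002], "spin": -3.78}]
[{"travel": [-0.0346, -0.0181, 0.002], "spin": -3.78}, {"travel": [-0.0334, -0.0203, 0.002], "spin": -3.78}, {"travel": [-0.032, -0.0225, 0.002], "spin": -3.78}]
```

send_rows(motion=[{"travel": [-0.026, 0.029, 0.002], "spin": -3.8}, {"travel": [-0.028, 0.027, 0.002], "spin": -3.8}, {"travel": [-0.03, 0.025, 0.002], "spin": -3.8}, {"travel": [-0.031, 0.023, 0.002], "spin": -3.8}, {"travel": [-0.033, 0.021, 0.002], "spin": -3.8}], gripper=1)

```text
time_s: 1.52
tcp_pos: [0.2932, -0.4604, 0.2132]
eef_rot: [179.9, -0.1, -142.1]
contact_force: [1.1, 0.3, 0.6]
gripper_width: 0.0874
```

send_rows(motion=[{"travel": [-0.034, 0.019, 0.002], "spin": -3.8}, {"travel": [-0.035, 0.017, 0.002], "spin": -3.8}, {"travel": [-0.036, 0.014, 0.002], "spin": -3.8}, {"travel": [-0.037, 0.012, 0.002], "spin": -3.8}, {"travel": [-0.038, 0.0095, 0.002], "spin": -3.8}])

```text
time_s: 1.93
tcp_pos: [0.369, -0.2723, 0.2035]
eef_rot: [-180.0, -0.0, -122.2]
contact_force: [0.8, 0.4, -0.8]
gripper_width: 0.0873
```

send_rows(motion=[{"travel": [-0.038, 0.007, 0.002], "spin": -3.8}, {"travel": [-0.039, 0.004, 0.002], "spin": -3.8}, {"travel": [-0.039, 0.002, 0.002], "spin": -3.8}, {"travel": [-0.039, -0.001, 0.002], "spin": -3.8}, {"travel": [-0.039, -0.003, 0.002], "spin": -3.8}])

```text
time_s: 2.35
tcp_pos: [0.4423, -0.0813, 0.1956]
eef_rot: [-179.6, 0.0, -102.2]
contact_force: [1.4, 0.2, 1.1]
gripper_width: 0.0875
```

send_rows(motion=[{"travel": [-0.039, -0.006, 0.002], "spin": -3.8}, {"travel": [-0.038, -0.008, 0.002], "spin": -3.8}, {"travel": [-0.0375, -0.011, 0.002], "spin": -3.8}, {"travel": [-0.037, -0.013, 0.002], "spin": -3.8}, {"travel": [-0.036, -0.016, 0.002], "spin": -3.8}])

```text
time_s: 2.77
tcp_pos: [0.5116, 0.1138, 0.1885]
eef_rot: [-179.2, -0.0, -82.0]
contact_force: [0.4, -0.9, -0.1]
gripper_width: 0.0877
```

```bash
python3 -c "
from h import *
st();plan([.57,.1875,.16],-74.2)"
```

```text
2.7667 [0.5116 0.1138 0.1885] [-1.7925e+02 -1.0000e-02 -8.2030e+01] F [ 0.41 -0.91 -0.12] M [-0.07  0.01 -0.  ] w 0.0877 q [ 34.3   7.6 -22.2   0.4 -59.6 -26.5]
[{"travel": [-0.0216, -0.0226, 0.0098], "spin": -2.61}, {"travel": [-0.0206, -0.0235, 0.0098], "spin": -2.61}, {"travel": [-0.0195, -0.0244, 0.0098], "spin": -2.61}]
```

send_rows(motion=[{"travel": [-0.022, -0.023, 0.01], "spin": -2.6}, {"travel": [-0.021, -0.0235, 0.01], "spin": -2.6}, {"travel": [-0.02, -0.024, 0.01], "spin": -2.6}, {"travel": [0, 0, 0], "spin": 0}])

```text
time_s: 3.1
tcp_pos: [0.5739, 0.201, 0.1591]
eef_rot: [-179.0, -0.1, -73.1]
contact_force: [0.3, -0.1, 0.2]
gripper_width: 0.0875
```

```bash
python3 -c "
from h import *
st();plan([.5697,.1875,.12],-74.2);plan([.5697,.1875,.055],-74.2)"
```

```text
3.1 [0.5739 0.201  0.1591] [-1.7897e+02 -8.0000e-02 -7.3140e+01] F [ 0.28 -0.14  0.24] M [-0.07  0.15  0.06] w 0.0875 q [ 38.   16.6 -14.5   0.5 -57.9 -21.4]
[{"travel": [0.0058, 0.0043, 0.0195], "spin": 0.53}, {"travel": [0.0059, 0.0043, 0.0195], "spin": 0.53}]
[{"travel": [0.0039, 0.0033, 0.0347], "spin": 0.35}, {"travel": [0.0039, 0.0033, 0.0347], "spin": 0.35}, {"travel": [0.0039, 0.0032, 0.0347], "spin": 0.35}]
```

send_rows(motion=[{"travel": [0.006, 0.0045, 0.02], "spin": 0.5}, {"travel": [0.006, 0.0045, 0.02], "spin": 0.5}, {"travel": [0, 0, 0], "spin": 0}])

```text
time_s: 3.35
tcp_pos: [0.571, 0.1901, 0.1169]
eef_rot: [-178.9, -0.1, -74.0]
contact_force: [-0.9, -0.8, -0.4]
gripper_width: 0.0877
```

```bash
python3 -c "
from h import *
st();plan([.5697,.1875,.055],-74.2,step=.025)
n='scene'
p,d=r.capture(n);cv2.imwrite('pics/s1.png',cv2.resize(p[190:330,260:420],None,fx=4,fy=4))"
```

```text
3.35 [0.571  0.1901 0.1169] [-1.7894e+02 -6.0000e-02 -7.3960e+01] F [-0.87 -0.77 -0.37] M [-0.16  0.35 -0.04] w 0.0877 q [ 37.3  18.4 -18.2   0.6 -52.4 -21.6]
[{"travel": [0.0007, 0.001, 0.0206], "spin": 0.08}, {"travel": [0.0007, 0.001, 0.0206], "spin": 0.08}, {"travel": [0.0007, 0.001, 0.0206], "spin": 0.08}]
```

View pics/s1.png

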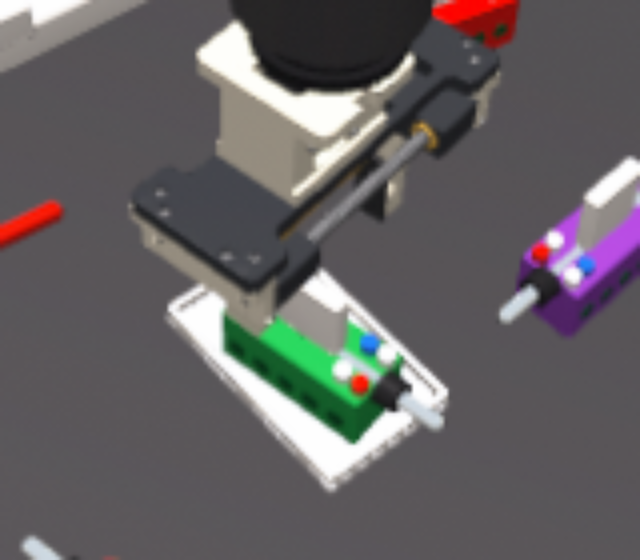

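The crop shows the open jaws straddling the white fin of the green carrier (fin at about 315,315 in the crop), with the jaws opening across it. I'm descending now.

send_rows(motion=[{"travel": [0.001, 0.001, 0.0205], "spin": 0.1}, {"travel": [0.0005, 0.001, 0.0205], "spin": 0.1}, {"travel": [0.0005, 0.001, 0.02], "spin": 0}, {"travel": [0, 0, 0], "spin": 0}])

```text
time_s: 3.73
tcp_pos: [0.5753, 0.1905, 0.0628]
eef_rot: [-178.3, 0.0, -74.0]
contact_force: [-0.1, 0.1, -0.2]
gripper_width: 0.0875
```

```bash
python3 -c "
from h import *
st();plan([.5697,.1875,.055],-74.2)"
```

```text
3.7333 [0.5753 0.1905 0.0628] [-1.7828e+02  2.0000e-02 -7.4020e+01] F [-0.06  0.12 -0.19] M [-0.12  0.4  -0.04] w 0.0875 q [ 37.2  21.9 -21.5   0.9 -45.  -21.8]
[{"travel": [0.0013, 0.0064, 0.0076], "spin": 0.18}]
```

send_rows(motion=[{"travel": [0.0015, 0.0065, 0.0075], "spin": 0.2}, {"travel": [0, 0, 0], "spin": 0}])

```text
time_s: 3.9
tcp_pos: [0.5706, 0.1878, 0.0572]
eef_rot: [-178.2, 0.0, -74.2]
contact_force: [-0.5, 0.1, -1.0]
gripper_width: 0.0874
```

```bash
python3 -c "
from h import *
st();plan([.5697,.1875,.055],-74.2)"
```

```text
3.9 [0.5706 0.1878 0.0572] [-1.7815e+02  3.0000e-02 -7.4210e+01] F [-0.46  0.11 -1.01] M [-0.12  0.41 -0.05] w 0.0874 q [ 37.3  21.8 -22.7   0.9 -43.8 -22.1]
[{"travel": [0.0, 0.0011, 0.0021], "spin": -0.01}]
```

send_rows(motion=[{"travel": [0, 0.001, 0.002], "spin": 0}, {"travel": [0, 0, 0], "spin": 0}, {"travel": [0, 0, 0], "spin": 0}, {"travel": [0, 0, 0], "spin": 0}, {"travel": [0, 0, 0], "spin": 0}], gripper=-1, squeeze=20)

```text
time_s: 4.32
tcp_pos: [0.5722, 0.1892, 0.0606]
eef_rot: [-177.7, 0.1, -74.1]
contact_force: [0.2, 0.3, 0.2]
gripper_width: 0.0597
```

send_rows(motion=[{"travel": [0, 0, 0], "spin": 0}, {"travel": [0, 0, 0], "spin": 0}, {"travel": [0, 0, 0], "spin": 0}, {"travel": [0, 0, 0], "spin": 0}, {"travel": [0, 0, 0], "spin": 0}], squeeze=55)

```text
time_s: 4.73
tcp_pos: [0.5728, 0.1895, 0.0615]
eef_rot: [-177.6, 0.2, -74.1]
contact_force: [0.1, 0.1, -0.3]
gripper_width: 0.0265
```

```bash
python3 -c "
from h import *
st()"
```

```text
4.7333 [0.5728 0.1895 0.0615] [-1.7763e+02  1.6000e-01 -7.4130e+01] F [ 0.1   0.14 -0.26] M [-0.03  0.25 -0.01] w 0.0265 q [ 37.3  21.4 -22.6   1.  -43.7 -22.2]
```

```bash
python3 -c "
from h import *
plan([.5697,.1875,.056],-74.2)"
```

```text
[{"travel": [0.0011, 0.0037, 0.0053], "spin": 0.07}]
```

send_rows(motion=[{"travel": [0.001, 0.0035, 0.006], "spin": 0.1}, {"travel": [0, 0, 0], "spin": 0}, {"travel": [0, 0, 0], "spin": 0}, {"travel": [0, 0, 0], "spin": 0}], squeeze=55)

```text
time_s: 5.07
tcp_pos: [0.5696, 0.1876, 0.0552]
eef_rot: [-177.6, 0.2, -74.2]
contact_force: [-0.5, -0.0, -0.3]
gripper_width: 0.0117
```

```bash
python3 -c "
from h import *
st()"
```

```text
5.0667 [0.5696 0.1876 0.0552] [-1.7763e+02  1.6000e-01 -7.4220e+01] F [-0.48 -0.04 -0.27] M [ 0.03  0.27 -0.02] w 0.0117 q [ 37.4  21.6 -23.4   1.1 -42.7 -22.4]
```

send_rows(motion=[{"travel": [0, 0, 0], "spin": 0}, {"travel": [0, -0.0005, -0.015], "spin": 0}, {"travel": [0, -0.001, -0.035], "spin": 0}, {"travel": [0, -0.001, -0.035], "spin": 0}, {"travel": [0, -0.001, -0.035], "spin": 0}])

```text
time_s: 5.48
tcp_pos: [0.5614, 0.183, 0.1668]
eef_rot: [-178.9, -0.2, -74.4]
contact_force: [0.2, 0.5, -2.8]
gripper_width: 0.0117
```

```bash
python3 -c "
from h import *
st();plan([.6155,-.2285,.24],-87)"
```

```text
5.4833 [0.5614 0.183  0.1668] [-1.7894e+02 -1.6000e-01 -7.4370e+01] F [ 0.25  0.48 -2.83] M [0.16 0.06 0.01] w 0.0117 q [ 37.4  14.6 -16.2   0.6 -58.2 -22.1]
[{"travel": [0.0374, 0.0052, -0.0067], "spin": 1.15}, {"travel": [0.0375, 0.0045, -0.0067], "spin": 1.15}, {"travel": [0.0375, 0.0037, -0.0067], "spin": 1.15}, {"travel": [0.0376, 0.003, -0.0067], "spin": 1.15}, {"travel": [0.0377, 0.0022, -0.0067], "spin": 1.15}]
[{"travel": [0.0377, 0.0015, -0.0067], "spin": 1.15}, {"travel": [0.0377, 0.0007, -0.0067], "spin": 1.15}, {"travel": [0.0377, -0.0001, -0.0067], "spin": 1.15}, {"travel": [0.0377, -0.0008, -0.0067], "spin": 1.15}, {"travel": [0.0377, -0.0016, -0.0067], "spin": 1.15}]
[{"travel": [0.0377, -0.0023, -0.0067], "spin": 1.15}]
```

send_rows(motion=[{"travel": [0.015, 0.003, -0.035], "spin": 1.2}, {"travel": [0.02, 0.003, -0.033], "spin": 1.2}, {"travel": [0.038, 0.004, -0.004], "spin": 1.2}, {"travel": [0.038, 0.003, -0.002], "spin": 1.2}, {"travel": [0.038, 0.002, -0.002], "spin": 1.2}])

```text
time_s: 5.9
tcp_pos: [0.5796, 0.0363, 0.2524]
eef_rot: [-178.4, 0.1, -80.0]
contact_force: [2.0, 0.5, -3.2]
gripper_width: 0.0118
```

send_rows(motion=[{"travel": [0.038, 0.0015, -0.002], "spin": 1.2}, {"travel": [0.038, 0.001, -0.002], "spin": 1.2}, {"travel": [0.038, 0, -0.002], "spin": 1.2}, {"travel": [0.038, -0.001, -0.002], "spin": 1.2}, {"travel": [0.038, -0.0015, 0], "spin": 1.2}])

```text
time_s: 6.32
tcp_pos: [0.6016, -0.1602, 0.258]
eef_rot: [-178.6, 0.4, -86.2]
contact_force: [0.5, -0.1, -2.9]
gripper_width: 0.0117
```

```bash
python3 -c "
from h import *
st();plan([.6155,-.2285,.24],-87)"
```

```text
6.3167 [ 0.6016 -0.1602  0.258 ] [-178.62    0.45  -86.22] F [ 0.52 -0.13 -2.92] M [ 0.08 -0.05 -0.01] w 0.0117 q [  2.7  13.9  -4.4  -0.5 -70.4   1.2]
[{"travel": [0.0346, -0.0045, 0.0089], "spin": 0.39}, {"travel": [0.0346, -0.0047, 0.0089], "spin": 0.39}]
```

send_rows(motion=[{"travel": [0.034, -0.0045, 0.006], "spin": 0.4}, {"travel": [0.034, -0.0045, 0.006], "spin": 0.4}, {"travel": [0, 0, 0], "spin": 0}, {"travel": [0, 0, 0], "spin": 0}])

```text
time_s: 6.65
tcp_pos: [0.6127, -0.2383, 0.2405]
eef_rot: [-179.0, 0.6, -87.6]
contact_force: [-0.5, 1.0, -2.6]
gripper_width: 0.0118
```

```bash
python3 - <<'E'
from h import *
np.set_printoptions(precision=4,suppress=True)
st();plan([.6155,-.2285,.21],-87)
for n in ("scene","top"):
    I,D=r.capture(n); P=cloud(n,D)
    cv2.imwrite(f"pics/{n}2.png",cv2.resize(I[60:260,160:360] if n=="scene" else I[100:240,360:520],None,fx=3,fy=3))
    for t in ("axle_end_a","carrier_axle","carrier_fin","carrier_centre"):
        q=[(toworld(n,a["at"]).round(4),round(a["conf"],2)) for a in r.pinpoint(n,t)]
        print(n,t,[a for a in q if a[0][2]>.12])
E
```

```text
6.65 [ 0.6127 -0.2383  0.2405] [-179.02    0.56  -87.62] F [-0.5   0.96 -2.57] M [0.06 0.21 0.02] w 0.0118 q [ -4.7  18.   -0.8  -0.7 -70.2   7.3]
[{"travel": [-0.0094, -0.0027, 0.0306], "spin": -0.62}]
scene axle_end_a [(array([ 0.6084, -0.1674,  0.2348]), 0.96), (array([ 0.6169, -0.3133,  0.2288]), 0.76)]
scene carrier_axle [(array([ 0.6111, -0.2415,  0.2322]), 0.58)]
scene carrier_fin [(array([ 0.6117, -0.2371,  0.2625]), 0.8), (array([ 0.6151, -0.2303,  0.1447]), 0.19)]
scene carrier_centre [(array([ 0.6138, -0.2422,  0.2124]), 0.61)]
top axle_end_a []
top carrier_axle []
top carrier_fin []
top carrier_centre []
```

View pics/scene2.png

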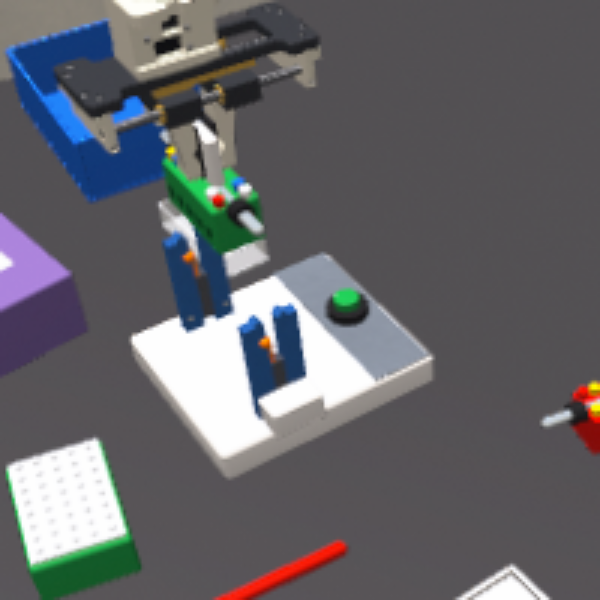

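send_rows(motion=[{"travel": [-0.005, -0.0015, 0.015], "spin": -0.3}, {"travel": [-0.005, -0.0015, 0.015], "spin": -0.3}, {"travel": [0, 0, 0.015], "spin": 0}, {"travel": [0, 0, 0], "spin": 0}])

```text
time_s: 7.48
tcp_pos: [0.6185, -0.2235, 0.1992]
eef_rot: [-178.5, 0.4, -86.6]
contact_force: [0.3, 0.7, -4.7]
gripper_width: 0.0115
```

```bash
python3 -c "
from h import *
st();plan([.615,-.2285,.17],-87)"
```

```text
7.4833 [ 0.6185 -0.2235  0.1992] [-178.53    0.44  -86.62] F [ 0.3   0.69 -4.75] M [ 0.09  0.48 -0.02] w 0.0115 q [ -3.3  19.2  -4.7  -0.7 -64.7   6.9]
[{"travel": [0.005, 0.0045, 0.029], "spin": 0.38}]
```

send_rows(motion=[{"travel": [0.002, 0.003, 0.009], "spin": 0.2}, {"travel": [0.0015, 0.001, 0.009], "spin": 0.1}, {"travel": [0, 0, 0], "spin": 0}, {"travel": [0, 0, 0], "spin": 0}])

```text
time_s: 7.82
tcp_pos: [0.6154, -0.2272, 0.1814]
eef_rot: [-178.4, 0.4, -86.9]
contact_force: [-0.3, -0.4, -2.4]
gripper_width: 0.0117
```

```bash
python3 -c "
from h import *
st();plan([.615,-.2285,.167],-87)"
```

```text
7.8167 [ 0.6154 -0.2272  0.1814] [-178.45    0.4   -86.87] F [-0.33 -0.36 -2.37] M [-0.04  0.16  0.04] w 0.0117 q [ -3.6  19.7  -6.3  -0.6 -62.4   7. ]
[{"travel": [0.0013, 0.0009, 0.0144], "spin": 0.13}]
```

send_rows(motion=[{"travel": [0.001, 0.001, 0.007], "spin": 0.1}, {"travel": [0, 0.0003, 0.004], "spin": 0}, {"travel": [0, 0, 0], "spin": 0}])

```text
time_s: 8.07
tcp_pos: [0.615, -0.2289, 0.1708]
eef_rot: [-178.3, 0.4, -87.0]
contact_force: [-0.9, 0.2, -2.8]
gripper_width: 0.0116
```

```bash
python3 - <<'E'
from h import *
st();plan([.615,-.2285,.160],-87)
n="scene"; I,D=r.capture(n); P=cloud(n,D)
cv2.imwrite("pics/s3.png",cv2.resize(I[110:210,180:310],None,fx=6,fy=6,interpolation=cv2.INTER_CUBIC))
for t in ("axle_end_a","carrier_axle","slot_left","slot_mid","slot_right"):
    print(t,[(toworld(n,a["at"]).round(4).tolist(),round(a["conf"],2)) for a in r.pinpoint(n,t) if toworld(n,a["at"])[2]>.11])
for e in (.0784,-.0784): print(proj(n,[.615-e*.052,-.2285+e,.148]))
E
```

```text
8.0667 [ 0.615  -0.2289  0.1708] [-178.33    0.37  -87.01] F [-0.9   0.16 -2.82] M [ 0.08  0.29 -0.03] w 0.0116 q [ -3.8  20.2  -7.2  -0.6 -61.    7. ]
[{"travel": [-0.0003, 0.0003, 0.0108], "spin": -0.01}]
axle_end_a [([0.6084, -0.1569, 0.1591], 0.8), ([0.6238, -0.3051, 0.1534], 0.79)]
carrier_axle [([0.6151, -0.2315, 0.1644], 0.97)]
slot_left [([0.6116, -0.1588, 0.144], 0.88)]
slot_mid [([0.6135, -0.2272, 0.144], 0.87)]
slot_right [([0.6205, -0.3024, 0.1429], 0.8)]
[249.3780016  164.01144316]
[222.02667247 134.28771786]
```

View pics/s3.png

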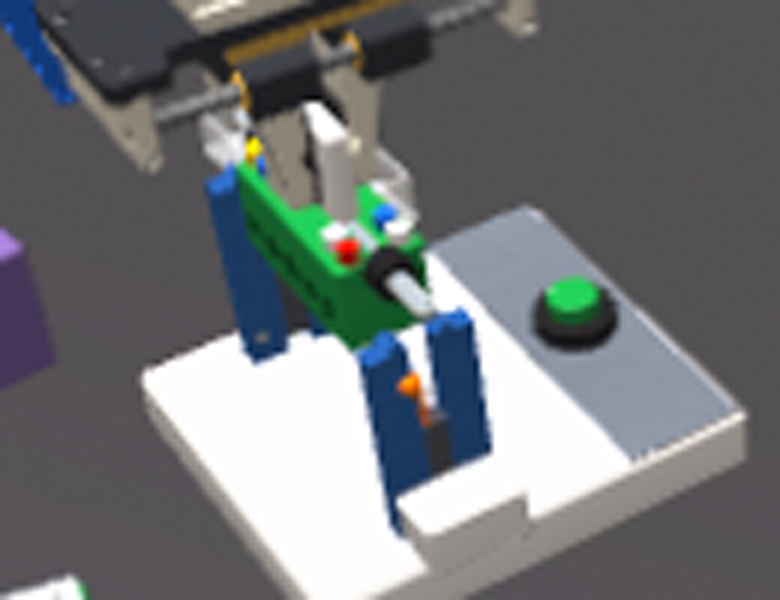

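send_rows(motion=[{"travel": [0, 0, 0.007], "spin": 0}, {"travel": [0, 0, 0.005], "spin": 0}, {"travel": [0, 0, 0.002], "spin": 0}])

```text
time_s: 8.62
tcp_pos: [0.6166, -0.2287, 0.1577]
eef_rot: [-178.1, 0.3, -87.0]
contact_force: [-0.5, 0.1, -3.3]
gripper_width: 0.0117
```

```bash
python3 -c "
from h import *
st();plan([.615,-.2285,.145],-87)"
```

```text
8.6167 [ 0.6166 -0.2287  0.1577] [-178.15    0.33  -86.98] F [-0.52  0.11 -3.28] M [0.01 0.28 0.05] w 0.0117 q [ -3.7  20.8  -8.1  -0.6 -59.3   7.1]
[{"travel": [-0.0002, 0.002, 0.0126], "spin": 0.02}]
```

send_rows(motion=[{"travel": [0, 0.002, 0.005], "spin": 0}, {"travel": [0, 0.0005, 0.005], "spin": 0}, {"travel": [0, 0.0003, 0.002], "spin": 0}])

```text
time_s: 8.87
tcp_pos: [0.6148, -0.2287, 0.1442]
eef_rot: [-178.1, 0.3, -87.0]
contact_force: [1.7, 0.3, -2.7]
gripper_width: 0.0112
```

```bash
python3 -c "
from h import *
st();plan([.615,-.2285,.135],-87)"
```

```text
8.8667 [ 0.6148 -0.2287  0.1442] [-178.08    0.31  -86.96] F [ 1.73  0.32 -2.7 ] M [ 0.06 -0.31 -0.08] w 0.0112 q [ -3.7  21.2  -9.3  -0.6 -57.6   7.1]
[{"travel": [-0.0002, 0.0001, 0.0092], "spin": 0.04}]
```

send_rows(motion=[{"travel": [0, 0.0002, 0.004], "spin": 0}, {"travel": [0, 0.0002, 0.003], "spin": 0}])

```text
time_s: 9.03
tcp_pos: [0.6148, -0.2287, 0.1365]
eef_rot: [-178.0, 0.3, -87.0]
contact_force: [0.7, 1.0, -3.2]
gripper_width: 0.0117
```

send_rows(motion=[{"travel": [0, 0.0002, 0.003], "spin": 0}])

```text
time_s: 9.12
tcp_pos: [0.6148, -0.2288, 0.1335]
eef_rot: [-178.0, 0.3, -86.9]
contact_force: [-2.1, -0.0, 7.1]
gripper_width: 0.0117
```

send_rows(motion=[{"travel": [0, 0.0002, 0.003], "spin": 0}])

```text
time_s: 9.2
tcp_pos: [0.6148, -0.2291, 0.1311]
eef_rot: [-178.0, 0.2, -86.9]
contact_force: [-2.7, 0.8, 6.0]
gripper_width: 0.0116
```

send_rows(motion=[{"travel": [0, 0.0003, 0.003], "spin": 0}])

```text
time_s: 9.28
tcp_pos: [0.6148, -0.2293, 0.1288]
eef_rot: [-178.0, 0.2, -86.9]
contact_force: [-1.6, 0.8, 3.6]
gripper_width: 0.0118
```

send_rows(motion=[{"travel": [0, 0.0003, 0.003], "spin": 0}])

```text
time_s: 9.37
tcp_pos: [0.6148, -0.2294, 0.1264]
eef_rot: [-177.9, 0.2, -86.9]
contact_force: [-2.2, 1.6, 3.7]
gripper_width: 0.0116
```

```bash
python3 -c "
from h import *
st()"
```

```text
9.3667 [ 0.6148 -0.2294  0.1264] [-177.95    0.2   -86.91] F [-2.19  1.63  3.66] M [0.6  0.83 0.02] w 0.0116 q [ -3.7  22.1 -10.7  -0.5 -55.3   7.1]
```

send_rows(motion=[{"travel": [-0.0003, 0.0003, 0.003], "spin": 0}, {"travel": [0, 0.0003, 0.003], "spin": 0}])

```text
time_s: 9.53
tcp_pos: [0.6147, -0.2295, 0.1212]
eef_rot: [-177.9, 0.1, -86.9]
contact_force: [-1.7, 0.3, 4.2]
gripper_width: 0.0117
```

send_rows(motion=[{"travel": [-0.0003, 0.0003, 0.0025], "spin": 0}])

```text
time_s: 9.62
tcp_pos: [0.6147, -0.2294, 0.1188]
eef_rot: [-177.8, 0.1, -86.9]
contact_force: [-1.0, 0.3, 5.1]
gripper_width: 0.0118
```

send_rows(motion=[{"travel": [0, 0.0003, 0.0025], "spin": 0}])

```text
time_s: 9.7
tcp_pos: [0.6147, -0.2294, 0.1163]
eef_rot: [-177.8, 0.1, -86.9]
contact_force: [-1.3, 0.7, 4.1]
gripper_width: 0.0116
```

send_rows(motion=[{"travel": [0, 0.0003, 0.0025], "spin": 0}])

```text
time_s: 9.78
tcp_pos: [0.6147, -0.2295, 0.1138]
eef_rot: [-177.7, 0.1, -86.9]
contact_force: [-0.5, 0.0, 5.7]
gripper_width: 0.0118
```

send_rows(motion=[{"travel": [0, 0.0001, 0.0008], "spin": 0}, {"travel": [0, 0.0001, 0.0008], "spin": 0}])

```text
time_s: 9.95
tcp_pos: [0.6147, -0.2295, 0.1117]
eef_rot: [-177.7, 0.1, -86.9]
contact_force: [-1.2, -0.4, 4.6]
gripper_width: 0.0117
```

send_rows(motion=[{"travel": [0, 0.0001, 0.0008], "spin": 0}, {"travel": [0, 0.0001, 0.0008], "spin": 0}])

```text
time_s: 10.12
tcp_pos: [0.6147, -0.2295, 0.1099]
eef_rot: [-177.7, 0.1, -86.9]
contact_force: [-0.8, 0.4, 4.5]
gripper_width: 0.0114
```

send_rows(motion=[{"travel": [0, 0.0001, 0.0008], "spin": 0}, {"travel": [0, 0.0001, 0.0008], "spin": 0}])

```text
time_s: 10.28
tcp_pos: [0.6147, -0.2295, 0.1083]
eef_rot: [-177.7, 0.1, -86.9]
contact_force: [-1.2, -0.1, 4.6]
gripper_width: 0.0119
```

send_rows(motion=[{"travel": [0, 0.0001, 0.0008], "spin": 0}, {"travel": [0, 0.0001, 0.0008], "spin": 0}])

```text
time_s: 10.45
tcp_pos: [0.6148, -0.2296, 0.1078]
eef_rot: [-177.7, 0.1, -86.9]
contact_force: [-3.4, 2.7, 13.8]
gripper_width: 0.0114
```

send_rows(motion=[{"travel": [0, 0.0001, 0.0008], "spin": 0}, {"travel": [0, 0.0001, 0.0008], "spin": 0}])

```text
time_s: 10.62
tcp_pos: [0.6147, -0.2296, 0.1078]
eef_rot: [-177.6, 0.0, -86.8]
contact_force: [-3.0, 1.0, 8.8]
gripper_width: 0.0119
```

send_rows(motion=[{"travel": [0, 0.0001, 0.0008], "spin": 0}, {"travel": [0, 0.0001, 0.0008], "spin": 0}])

```text
time_s: 10.78
tcp_pos: [0.6147, -0.2296, 0.1078]
eef_rot: [-177.6, 0.0, -86.8]
contact_force: [-2.5, 1.3, 9.4]
gripper_width: 0.012
```

send_rows(motion=[{"travel": [0, 0, 0.0014], "spin": 0}, {"travel": [0, 0, 0.0014], "spin": 0}])

```text
time_s: 10.95
tcp_pos: [0.6147, -0.2296, 0.1078]
eef_rot: [-177.5, -0.0, -86.8]
contact_force: [-5.0, 2.0, 14.9]
gripper_width: 0.012
```

```bash
python3 - <<'E'
from h import *
st()
n="scene"; I,D=r.capture(n)
cv2.imwrite("pics/s4.png",cv2.resize(I[110:210,180:310],None,fx=6,fy=6,interpolation=cv2.INTER_CUBIC))
for t in ("axle_end_a","carrier_axle","carrier_fin"):
    print(t,[(toworld(n,a["at"]).round(4).tolist(),round(a["conf"],2)) for a in r.pinpoint(n,t) if toworld(n,a["at"])[1]<-.1])
E
```

```text
10.95 [ 0.6147 -0.2296  0.1078] [-177.52   -0.    -86.81] F [-5.    1.97 14.88] M [ 1.48  2.12 -0.1 ] w 0.012 q [ -3.7  22.8 -12.3  -0.4 -52.4   7.1]
axle_end_a [([0.6126, -0.1569, 0.0955], 0.91), ([0.6216, -0.3075, 0.0969], 0.8)]
carrier_axle [([0.6122, -0.2286, 0.099], 0.84)]
carrier_fin [([0.6124, -0.2322, 0.13], 0.82)]
```

View pics/s4.png

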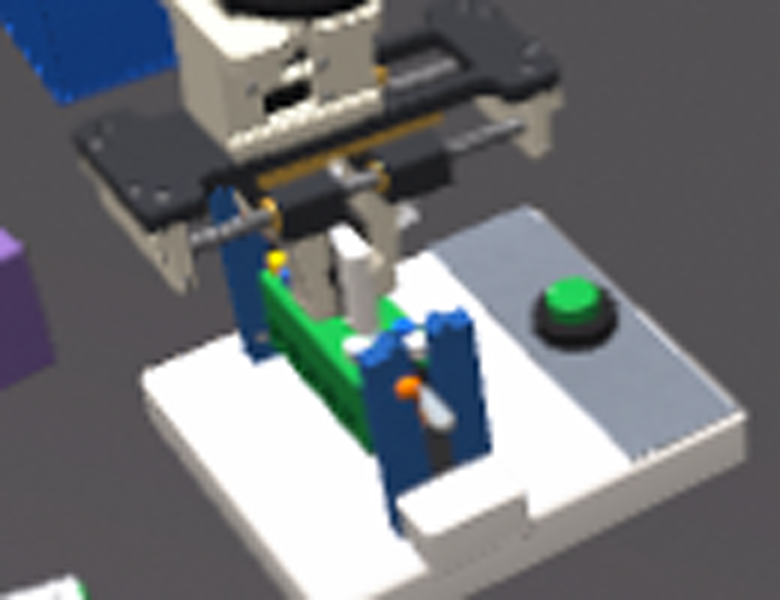

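send_rows(motion=[{"travel": [0, 0.0002, 0.0019], "spin": 0}, {"travel": [0, 0.0002, 0.0019], "spin": 0}])

```text
time_s: 11.32
tcp_pos: [0.6147, -0.2297, 0.1077]
eef_rot: [-177.4, -0.1, -86.8]
contact_force: [-6.8, 3.7, 17.9]
gripper_width: 0.0117
```

```bash
python3 - <<'E'
from h import *
st()
E
```

```text
11.3167 [ 0.6147 -0.2297  0.1077] [-1.774e+02 -5.000e-02 -8.678e+01] F [-6.83  3.65 17.93] M [ 1.76  2.29 -0.06] w 0.0117 q [ -3.6  22.8 -12.4  -0.3 -52.2   7.1]
```

send_rows(motion=[{"travel": [0, 0, 0], "spin": 0}, {"travel": [0, 0, 0], "spin": 0}], squeeze=5)

```text
time_s: 11.48
tcp_pos: [0.6146, -0.2296, 0.1078]
eef_rot: [-177.4, -0.0, -86.8]
contact_force: [-0.1, -0.3, 2.0]
gripper_width: 0.0115
```

send_rows(motion=[{"travel": [0, 0, 0], "spin": 0}, {"travel": [0, 0, 0], "spin": 0}, {"travel": [0, 0, 0], "spin": 0}, {"travel": [0, 0, 0], "spin": 0}, {"travel": [0, 0, 0], "spin": 0}], gripper=0)

```text
time_s: 11.9
tcp_pos: [0.6135, -0.2292, 0.1052]
eef_rot: [-177.6, 0.0, -86.8]
contact_force: [-0.9, -0.0, -1.2]
gripper_width: 0.0395
```

```bash
python3 - <<'E'
from h import *
st(); plan([.6147,-.2297,.21],-86.8)
E
```

```text
11.9 [ 0.6135 -0.2292  0.1052] [-1.7757e+02  2.0000e-02 -8.6800e+01] F [-0.87 -0.04 -1.25] M [0.06 0.23 0.08] w 0.0395 q [ -3.6  22.9 -12.6  -0.4 -52.1   7.1]
[{"travel": [0.0002, -0.0019, -0.0349], "spin": 0.0}, {"travel": [0.0002, -0.0019, -0.0349], "spin": 0.0}, {"travel": [0.0002, -0.0019, -0.0349], "spin": 0.0}]
```

send_rows(motion=[{"travel": [0, -0.001, -0.02], "spin": 0}, {"travel": [0, -0.002, -0.035], "spin": 0}, {"travel": [0, -0.002, -0.035], "spin": 0}, {"travel": [0, -0.002, -0.03], "spin": 0}])

```text
time_s: 12.23
tcp_pos: [0.6102, -0.228, 0.2188]
eef_rot: [-178.6, 0.3, -86.9]
contact_force: [0.4, -0.1, 0.6]
gripper_width: 0.0439
```

```bash
python3 - <<'E'
from h import *
st(); plan([.5005,-.235,.20],-177,step=.04)
E
```

```text
12.2333 [ 0.6102 -0.228   0.2188] [-178.64    0.29  -86.88] F [ 0.36 -0.13  0.64] M [-0.03 -0.   -0.03] w 0.0439 q [ -3.6  17.9  -4.   -0.5 -66.8   6.9]
[{"travel": [0.0001, 0.0085, 0.0012], "spin": 6.93}, {"travel": [0.0011, 0.0084, 0.0012], "spin": 6.93}, {"travel": [0.0021, 0.0082, 0.0012], "spin": 6.93}, {"travel": [0.0031, 0.0079, 0.0012], "spin": 6.93}, {"travel": [0.004, 0.0075, 0.0012], "spin": 6.93}]
[{"travel": [0.0049, 0.0069, 0.0012], "spin": 6.93}, {"travel": [0.0057, 0.0063, 0.0012], "spin": 6.93}, {"travel": [0.0064, 0.0056, 0.0012], "spin": 6.93}, {"travel": [0.007, 0.0047, 0.0012], "spin": 6.93}, {"travel": [0.0076, 0.0039, 0.0012], "spin": 6.93}]
[{"travel": [0.008, 0.0029, 0.0012], "spin": 6.93}, {"travel": [0.0083, 0.0019, 0.0012], "spin": 6.93}, {"travel": [0.0084, 0.0009, 0.0012], "spin": 6.93}]
```

send_rows(motion=[{"travel": [0, 0.0085, 0], "spin": 6.9}, {"travel": [0.001, 0.0085, 0], "spin": 6.9}, {"travel": [0.002, 0.008, 0], "spin": 6.9}, {"travel": [0.003, 0.008, 0], "spin": 6.9}, {"travel": [0.004, 0.0075, 0], "spin": 6.9}], gripper=-1, squeeze=20)

```text
time_s: 12.65
tcp_pos: [0.5721, -0.2312, 0.227]
eef_rot: [-178.3, 1.3, -122.3]
contact_force: [-0.1, 0.1, 0.3]
gripper_width: 0.0162
```

send_rows(motion=[{"travel": [0.005, 0.007, 0], "spin": 6.9}, {"travel": [0.0055, 0.0065, 0], "spin": 6.9}, {"travel": [0.0065, 0.0055, 0], "spin": 6.9}, {"travel": [0.007, 0.005, 0], "spin": 6.9}, {"travel": [0.0075, 0.004, 0], "spin": 6.9}])

```text
time_s: 13.07
tcp_pos: [0.5269, -0.2323, 0.2248]
eef_rot: [-179.4, 2.0, -158.1]
contact_force: [0.4, 0.2, -0.8]
gripper_width: 0.0006
```

send_rows(motion=[{"travel": [0.008, 0.003, 0], "spin": 6.9}, {"travel": [0.008, 0.002, 0], "spin": 6.9}, {"travel": [0.0085, 0.001, 0], "spin": 6.9}])

```text
time_s: 13.32
tcp_pos: [0.5, -0.2326, 0.2235]
eef_rot: [179.8, 2.1, -179.6]
contact_force: [0.1, 0.9, -0.2]
gripper_width: 0.0004
```

```bash
python3 - <<'E'
from h import *
np.set_printoptions(precision=4,suppress=True)
st(); plan([.5005,-.235,.10],-177,step=.04)
for n in ("scene","top"):
    I,D=r.capture(n); P=cloud(n,D); hsv=cv2.cvtColor(I,cv2.COLOR_BGR2HSV)
    cv2.imwrite(f"pics/{n}5.png",cv2.resize(I[110:210,180:310] if n=="scene" else I[120:250,380:500],None,fx=5,fy=5,interpolation=cv2.INTER_CUBIC))
    for t in ("axle_end_a","carrier_axle","carrier_fin","carrier_centre","start_top"):
        print(n,t,[(toworld(n,a["at"]).round(4).tolist(),round(a["conf"],2)) for a in r.pinpoint(n,t) if toworld(n,a["at"])[1]<-.1])
    m=(D>0)&(np.hypot(P[...,0]-.6145,P[...,1]+.229)<.03)&(P[...,2]>.138)&(P[...,2]<.155)
    Q=P[m]; print(n,"fin top",len(Q),Q.mean(0), cv2.minAreaRect((Q[:,:2]*1000).astype(np.float32)) if len(Q)>5 else '')
    if len(Q)>10:
        A=np.c_[Q[:,:2]-Q[:,:2].mean(0),np.ones(len(Q))]; print("slopes dz/dx,dz/dy",np.linalg.lstsq(A,Q[:,2],rcond=None)[0])
E
```

```text
13.3167 [ 0.5    -0.2326  0.2235] [ 179.8     2.09 -179.63] F [ 0.06  0.87 -0.16] M [-0.    0.14 -0.  ] w 0.0004 q [ -4.9   7.9 -16.5  -0.4 -63.5 -84.6]
[{"travel": [0.001, -0.0007, 0.0308], "spin": -0.66}, {"travel": [0.001, -0.0007, 0.0308], "spin": -0.66}, {"travel": [0.001, -0.0007, 0.0308], "spin": -0.66}, {"travel": [0.001, -0.0007, 0.0308], "spin": -0.66}]
scene axle_end_a [([0.6132, -0.1586, 0.094], 0.62)]
scene carrier_axle [([0.6154, -0.2306, 0.1021], 0.93), ([0.6132, -0.1598, 0.0968], 0.37)]
scene carrier_fin [([0.6125, -0.2289, 0.13], 0.8)]
scene carrier_centre [([0.6168, -0.2347, 0.0798], 0.73)]
scene start_top [([0.5012, -0.2341, 0.0547], 0.46)]
scene fin top 70 [ 0.6132 -0.2253  0.1457] ((612.140869140625, -228.05113220214844), (11.216221809387207, 46.70411682128906), 2.6277661323547363)
slopes dz/dx,dz/dy [-0.5411 -0.1279  0.1457]
top axle_end_a []
top carrier_axle []
top carrier_fin []
top carrier_centre []
top start_top []
top fin top 0 [nan nan nan] <stdin>:10: RuntimeWarning: Mean of empty slice.
  ret = um.true_divide(
```

View pics/scene5.png

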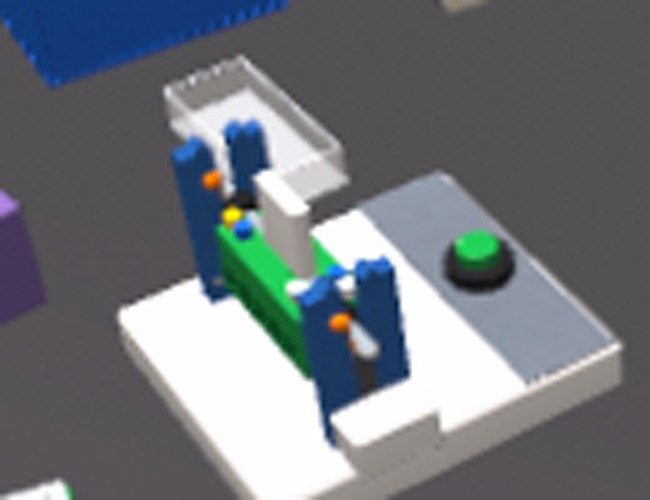

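```bash
python3 - <<'E'
from h import *
np.set_printoptions(precision=4,suppress=True)
n="scene"; Ds=[];Is=[]
for i in range(16):
    I,D=r.capture(n); Ds.append(D); Is.append(I.astype(np.float32))
D=np.median(Ds,0); print("std",np.median(np.std(Ds,0)[150:170,230:245])); I=np.mean(Is,0); P=cloud(n,D); np.save("P5.npy",P); cv2.imwrite("pics/avg5.png",I)
hsv=cv2.cvtColor(I.astype(np.uint8),cv2.COLOR_BGR2HSV)
yw=np.radians(3.0); c=np.array([.6145,-.2287])
d=P[...,:2]-c; X=d@[np.cos(yw),np.sin(yw)]; Y=d@[-np.sin(yw),np.cos(yw)]; Z=P[...,2]
def fit(name,m,A,b):
    for _ in range(4):
        co=np.linalg.lstsq(A[m],b[m],rcond=None)[0]; res=A@co-b; m=m&(abs(res)<max(.001,2*res[m].std()))
    print(name,m.sum(),co, "rms",res[m].std())
o=np.ones_like(X)
fin=(abs(Y)<.03)&(abs(X)<.012)&(Z>.138)&(hsv[...,1]<60)
fit("fin top z~X,Y",fin&(Z>.1445)&(abs(Y)<.02)&(abs(X)<.006),np.stack([X,Y,o],-1),Z)
g=(hsv[...,0]>45)&(hsv[...,0]<85)&(hsv[...,1]>100)&(abs(Y)<.055)
fit("green +x face X~Y,Z",g&(X>.016)&(Z<.094)&(Z>.06),np.stack([Y,Z,o],-1),X)
fit("green top z~X,Y",g&(X<.018)&(abs(X)<.022)&(Z>.09)&(Z<.11),np.stack([X,Y,o],-1),Z)
fit("fin +x face X~Y,Z",(hsv[...,1]<60)&(abs(Y)<.02)&(X>.001)&(X<.012)&(Z>.108)&(Z<.142),np.stack([Y,Z,o],-1),X)
E
```

```text
std 0.0019564093
fin top z~X,Y 35 [-0.3297 -0.0238  0.1471] rms 0.0006648571360544367
green +x face X~Y,Z 118 [-0.0084 -0.043   0.0248] rms 0.00028525060564998006
green top z~X,Y 86 [ 0.0428 -0.0082  0.102 ] rms 0.0003854834940975721
fin +x face X~Y,Z 63 [-0.0122 -0.0425  0.0086] rms 0.00023446533857292165[ WARN:0@14.003] global loadsave.cpp:1063 imwrite_ Unsupported depth image for selected encoder is fallbacked to CV_8U.
```

```bash
python3 - <<'E'
from h import *
np.set_printoptions(precision=4,suppress=True)
P=np.load("P5.npy"); yw=np.radians(3.0); c=np.array([.6145,-.2287])
I=cv2.imread("pics/avg5.png"); hsv=cv2.cvtColor(I,cv2.COLOR_BGR2HSV)
d=P[...,:2]-c; X=d@[np.cos(yw),np.sin(yw)]; Y=d@[-np.sin(yw),np.cos(yw)]; Z=P[...,2]
def fit(name,m,V):
    A=np.stack(V[:2]+[np.ones_like(V[0])],-1);b=V[2]
    for _ in range(4):
        co=np.linalg.lstsq(A[m],b[m],rcond=None)[0]; res=A@co-b; m=m&(abs(res)<max(.001,2*res[m].std()))
    print(name,m.sum(),co)
fit("base",(abs(Z-.035)<.006)&(abs(Y)<.09)&(X>-.14)&(X<.07),[X,Y,Z])
fit("bench",(abs(Z)<.006)&(abs(Y)<.3)&(abs(X)<.3),[X,Y,Z])
blue=(hsv[...,0]>100)&(hsv[...,0]<125)&(hsv[...,1]>120)
for s in (1,-1): fit("fork +x face X~Y,Z",blue&(abs(Y-s*.074)<.012)&(X>.02)&(X<.033)&(Z>.05)&(Z<.14),[Y,Z,X])
# original carrier in tray
D=np.load("scene0.npy");P=cloud("scene",D);I=cv2.imread("pics/scene0.png"); hsv=cv2.cvtColor(I,cv2.COLOR_BGR2HSV)
yw=np.radians(15.8); d=P[...,:2]-[.5697,.1875]; X=d@[np.cos(yw),np.sin(yw)]; Y=d@[-np.sin(yw),np.cos(yw)]; Z=P[...,2]
g=(hsv[...,0]>45)&(hsv[...,0]<85)&(hsv[...,1]>100)&(abs(Y)<.055)
fit("green top0",g&(abs(X)<.02)&(Z>.04)&(Z<.06),[X,Y,Z])
fit("green +x face0",g&(X>.016)&(Z<.042)&(Z>.008),[Y,Z,X])
E
```

```text
base 1731 [-0.0091 -0.0041  0.0357]
bench 19392 [-0.001  -0.0025  0.0005]
fork +x face X~Y,Z 74 [-0.2705 -0.0302  0.0481]
fork +x face X~Y,Z 87 [-0.3557 -0.0048 -0.0009]
green top0 222 [-0.0006 -0.001   0.0474]
green +x face0 232 [-0.0223  0.0208  0.0208]
```

```bash
python3 - <<'E'
from h import *
st(); plan([.612,-.255,.19],-177,step=.04)
E
```

```text
14.7167 [ 0.5005 -0.2326  0.2236] [ 179.81    2.11 -179.28] F [ 0.58 -0.49 -0.11] M [ 0.    0.13 -0.06] w 0.0009 q [ -4.9   8.  -16.5  -0.4 -63.5 -84.2]
[{"travel": [-0.0366, -0.008, 0.0125], "spin": -0.76}, {"travel": [-0.0365, -0.0084, 0.0125], "spin": -0.76}, {"travel": [-0.0364, -0.0089, 0.0125], "spin": -0.76}]
```

send_rows(motion=[{"travel": [-0.036, -0.008, 0.01], "spin": -0.8}, {"travel": [-0.036, -0.008, 0.01], "spin": -0.8}, {"travel": [-0.034, -0.008, 0.01], "spin": -0.8}, {"travel": [0, 0, 0], "spin": 0}, {"travel": [0, 0, 0], "spin": 0}])

```text
time_s: 15.13
tcp_pos: [0.612, -0.2547, 0.1972]
eef_rot: [179.9, 2.2, -176.8]
contact_force: [-0.4, -0.3, 0.7]
gripper_width: 0.0005
```

```bash
python3 - <<'E'
from h import *
st(); plan([.612,-.255,.158],-177,step=.02)
E
```

```text
15.1333 [ 0.612  -0.2547  0.1972] [ 179.93    2.23 -176.75] F [-0.37 -0.27  0.72] M [ 0.    0.13 -0.  ] w 0.0005 q [ -6.   19.3  -4.9  -0.5 -63.6 -80.5]
[{"travel": [0.0008, -0.0002, 0.0196], "spin": 0.12}, {"travel": [0.0008, -0.0002, 0.0196], "spin": 0.12}]
```

send_rows(motion=[{"travel": [0.001, 0, 0.018], "spin": 0.1}, {"travel": [0.001, 0, 0.016], "spin": 0.1}, {"travel": [0.0005, 0, 0], "spin": 0}, {"travel": [0.0005, 0, 0], "spin": 0}])

```text
time_s: 15.47
tcp_pos: [0.6099, -0.2548, 0.162]
eef_rot: [179.9, 2.2, -177.0]
contact_force: [-0.6, 0.4, -0.1]
gripper_width: 0.0002
```

```bash
python3 - <<'E'
from h import *
st(); plan([.612,-.255,.150],-177,step=.02)
E
```

```text
15.4667 [ 0.6099 -0.2548  0.162 ] [ 179.93    2.19 -176.97] F [-0.58  0.36 -0.05] M [-0.03  0.03  0.02] w 0.0002 q [ -6.   20.7  -7.8  -0.5 -59.4 -80.7]
[{"travel": [-0.0016, -0.0004, 0.0121], "spin": 0.03}]
```

send_rows(motion=[{"travel": [-0.001, 0, 0.006], "spin": 0}, {"travel": [-0.0005, 0, 0.0035], "spin": 0}, {"travel": [0, 0, 0], "spin": 0}])

```text
time_s: 15.72
tcp_pos: [0.6119, -0.2548, 0.1549]
eef_rot: [180.0, 2.4, -177.0]
contact_force: [-0.0, 0.1, -0.4]
gripper_width: 0.0003
```

send_rows(motion=[{"travel": [0, 0, 0.001], "spin": 0}, {"travel": [0, 0, 0.001], "spin": 0}])

```text
time_s: 15.88
tcp_pos: [0.6125, -0.2549, 0.1543]
eef_rot: [-180.0, 2.5, -176.9]
contact_force: [0.3, 0.8, 0.6]
gripper_width: 0.0007
```

send_rows(motion=[{"travel": [0, 0, 0.001], "spin": 0}, {"travel": [0, 0, 0.001], "spin": 0}])

```text
time_s: 16.05
tcp_pos: [0.613, -0.255, 0.1531]
eef_rot: [-180.0, 2.6, -176.9]
contact_force: [1.0, 0.4, 0.1]
gripper_width: 0.0004
```

send_rows(motion=[{"travel": [0.0003, 0, 0.0012], "spin": 0}, {"travel": [0.0003, 0, 0.0012], "spin": 0}, {"travel": [0.0003, 0, 0.0012], "spin": 0}])

```text
time_s: 16.3
tcp_pos: [0.6125, -0.255, 0.1495]
eef_rot: [-180.0, 2.6, -176.9]
contact_force: [0.6, 0.5, -0.4]
gripper_width: 0.0005
```

send_rows(motion=[{"travel": [0.0003, 0, 0.001], "spin": 0}, {"travel": [0.0003, 0, 0.001], "spin": 0}])

```text
time_s: 16.47
tcp_pos: [0.612, -0.2551, 0.1473]
eef_rot: [-179.9, 2.6, -176.9]
contact_force: [-1.0, 1.7, 7.3]
gripper_width: 0.0005
```

send_rows(motion=[{"travel": [0.0003, 0, 0.001], "spin": 0}, {"travel": [0.0003, 0, 0.001], "spin": 0}])

```text
time_s: 16.63
tcp_pos: [0.6128, -0.2551, 0.1474]
eef_rot: [-179.9, 2.8, -176.9]
contact_force: [-2.1, 1.7, 6.7]
gripper_width: 0.0005
```

send_rows(motion=[{"travel": [0.0003, 0, 0.0018], "spin": 0}, {"travel": [0.0003, 0, 0.0018], "spin": 0}])

```text
time_s: 16.8
tcp_pos: [0.6145, -0.2552, 0.1474]
eef_rot: [-179.8, 3.1, -176.8]
contact_force: [-2.4, 3.6, 11.3]
gripper_width: 0.0008
```

send_rows(motion=[{"travel": [0.001, 0, -0.004], "spin": 0}, {"travel": [0.006, 0, -0.012], "spin": 0}, {"travel": [0.012, -0.007, -0.006], "spin": 0}, {"travel": [0.012, -0.009, 0], "spin": 0}, {"travel": [0, 0, 0], "spin": 0}])

```text
time_s: 17.22
tcp_pos: [0.5806, -0.2737, 0.1702]
eef_rot: [-179.8, 3.1, -176.7]
contact_force: [-0.6, -0.3, -0.9]
gripper_width: 0.0005
```

```bash
cat > chk.py <<'E'
from h import *
np.set_printoptions(precision=4,suppress=True)
def chk(N=12):
    n="scene"; Ds=[];Is=[]
    for i in range(N):
        I,D=r.capture(n); Ds.append(D); Is.append(I.astype(np.float32))
    D=np.median(Ds,0); I=np.mean(Is,0).astype(np.uint8); P=cloud(n,D); hsv=cv2.cvtColor(I,cv2.COLOR_BGR2HSV)
    yw=np.radians(3.0); d=P[...,:2]-[.6145,-.2287]; X=d@[np.cos(yw),np.sin(yw)]; Y=d@[-np.sin(yw),np.cos(yw)]; Z=P[...,2]
    def fit(name,m,V):
        A=np.stack(V[:2]+[np.ones_like(V[0])],-1);b=V[2]
        for _ in range(4):
            co=np.linalg.lstsq(A[m],b[m],rcond=None)[0]; res=A@co-b; m=m&(abs(res)<max(.001,2*res[m].std()))
        print(name,m.sum(),co)
    g=(hsv[...,0]>45)&(hsv[...,0]<85)&(hsv[...,1]>100)&(abs(Y)<.055)
    fit("green +x face X~Y,Z",g&(X>.016)&(Z<.094)&(Z>.06),[Y,Z,X])
    fit("green top z~X,Y",g&(X<.018)&(abs(X)<.022)&(Z>.09)&(Z<.11),[X,Y,Z])
    fit("fin +x face X~Y,Z",(hsv[...,1]<60)&(abs(Y)<.02)&(X>-.002)&(X<.012)&(Z>.108)&(Z<.142),[Y,Z,X])
    return I
E
python3 - <<'E'
from chk import *
st(); chk(); plan([.590,-.229,.135],-177,step=.02)
E
```

```text
17.2167 [ 0.5806 -0.2737  0.1702] [-179.77    3.14 -176.68] F [-0.63 -0.29 -0.95] M [ 0.06  0.22 -0.04] w 0.0005 q [ -8.1  18.  -10.5  -0.5 -58.3 -78.4]
green +x face X~Y,Z 109 [-0.0067  0.001   0.0205]
green top z~X,Y 86 [0.0025 0.0016 0.102 ]
fin +x face X~Y,Z 59 [-0.0145 -0.0003  0.0044]
[{"travel": [-0.0025, 0.0142, 0.0116], "spin": 0.13}, {"travel": [-0.0025, 0.0143, 0.0116], "spin": 0.13}, {"travel": [-0.0024, 0.0143, 0.0116], "spin": 0.13}]
```

The press on the fin top left the carrier upright and level. The plane-fit slopes are at most 0.003, not counting camera bias. Next is the button.

```bash
python3 - <<'E'
from h import *
plan([.502,-.235,.12],-177,step=.03)
E
```

```text
[{"travel": [0.0204, 0.0105, 0.0112], "spin": 0.1}, {"travel": [0.0204, 0.0105, 0.0112], "spin": 0.1}, {"travel": [0.0204, 0.0104, 0.0112], "spin": 0.1}, {"travel": [0.0204, 0.0104, 0.0112], "spin": 0.1}]
```

send_rows(motion=[{"travel": [0.026, 0.0105, 0], "spin": 0.1}, {"travel": [0.026, 0.0105, 0.005], "spin": 0.1}, {"travel": [0.015, 0.01, 0.015], "spin": 0.1}, {"travel": [0.01, 0.0085, 0.02], "spin": 0}, {"travel": [0, 0, 0], "spin": 0}])

```text
time_s: 18.23
tcp_pos: [0.5047, -0.2362, 0.1235]
eef_rot: [-179.7, 3.2, -176.9]
contact_force: [-1.6, 0.7, -0.6]
gripper_width: 0.0012
```

```bash
python3 - <<'E'
from h import *
st();plan([.5005,-.235,.07],-177,step=.025)
E
```

```text
18.2333 [ 0.5047 -0.2362  0.1235] [-179.75    3.22 -176.91] F [-1.57  0.65 -0.57] M [ 0.08  0.43 -0.03] w 0.0012 q [ -5.1  13.1 -24.6  -0.3 -49.1 -81.7]
[{"travel": [0.0024, 0.0006, 0.0177], "spin": 0.03}, {"travel": [0.0024, 0.0006, 0.0177], "spin": 0.03}, {"travel": [0.0024, 0.0006, 0.0177], "spin": 0.03}]
```

send_rows(motion=[{"travel": [0.0025, 0.0005, 0.018], "spin": 0}, {"travel": [0.0025, 0.0005, 0.018], "spin": 0}, {"travel": [0.0025, 0.0005, 0.014], "spin": 0}, {"travel": [0.001, 0, 0], "spin": 0}])

```text
time_s: 18.57
tcp_pos: [0.5023, -0.2357, 0.0748]
eef_rot: [-179.6, 3.5, -176.7]
contact_force: [0.2, -0.1, 0.5]
gripper_width: 0.0007
```

```bash
python3 - <<'E'
from h import *
st();plan([.5005,-.235,.053],-177,step=.025)
E
```

```text
18.5667 [ 0.5023 -0.2357  0.0748] [-179.61    3.48 -176.71] F [ 0.22 -0.12  0.46] M [ 0.03  0.32 -0.01] w 0.0007 q [ -5.   16.1 -28.3  -0.2 -42.1 -81.6]
[{"travel": [0.003, 0.001, 0.0217], "spin": 0.29}]
```

send_rows(motion=[{"travel": [0.0015, 0.0005, 0.01], "spin": 0.2}, {"travel": [0.001, 0.0003, 0.006], "spin": 0}, {"travel": [0.0005, 0, 0.0015], "spin": 0}])

```text
time_s: 18.82
tcp_pos: [0.503, -0.2359, 0.0582]
eef_rot: [-179.5, 3.6, -176.9]
contact_force: [0.2, -0.0, 2.4]
gripper_width: 0.0005
```

send_rows(motion=[{"travel": [0.0005, 0, 0.0015], "spin": 0}, {"travel": [0.0005, 0, 0.0015], "spin": 0}])

```text
time_s: 18.98
tcp_pos: [0.5031, -0.2361, 0.0558]
eef_rot: [-179.5, 3.7, -176.8]
contact_force: [-0.8, 1.7, 2.6]
gripper_width: 0.0005
```

send_rows(motion=[{"travel": [0.0005, 0, 0.0015], "spin": 0}, {"travel": [0.0005, 0, 0.0015], "spin": 0}])

```text
time_s: 19.15
tcp_pos: [0.5032, -0.2361, 0.0536]
eef_rot: [-179.5, 3.8, -176.8]
contact_force: [-0.4, 2.0, 4.0]
gripper_width: 0.0002
```

send_rows(motion=[{"travel": [0.0005, 0, 0.0015], "spin": 0}, {"travel": [0.0005, 0, 0.0015], "spin": 0}])

```text
time_s: 19.32
tcp_pos: [0.5032, -0.2362, 0.0517]
eef_rot: [-179.5, 3.9, -176.8]
contact_force: [-4.8, 5.7, 20.1]
gripper_width: 0.0004
```

send_rows(motion=[{"travel": [0.0005, 0, 0.0015], "spin": 0}, {"travel": [0.0005, 0, 0.0015], "spin": 0}])

```text
time_s: 19.48
tcp_pos: [0.5032, -0.2362, 0.0517]
eef_rot: [-179.4, 4.1, -176.7]
contact_force: [-6.5, 6.5, 19.9]
gripper_width: 0.0005
```

```bash
python3 - <<'E'
from h import *
st()
I,D=r.capture("scene");cv2.imwrite("pics/btn.png",cv2.resize(I[110:210,200:310],None,fx=5,fy=5,interpolation=cv2.INTER_CUBIC))
E
```

```text
19.4833 [ 0.5032 -0.2362  0.0517] [-179.43    4.05 -176.71] F [-6.46  6.47 19.91] M [2.46 2.11 0.15] w 0.0005 q [ -5.   17.7 -30.   -0.  -38.2 -81.7]
```

View pics/btn.png

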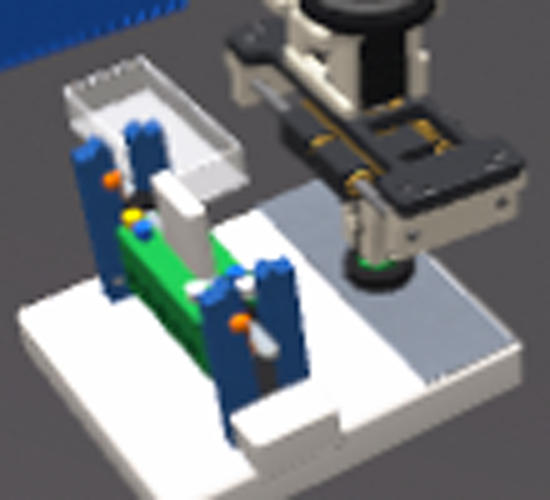

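The fingers sit on the button at about (375,265). The force passed 4 N and then rose steeply after about 6 mm of travel, so it is fully down. Retreating now.

send_rows(motion=[{"travel": [0, 0, -0.01], "spin": 0}, {"travel": [-0.001, 0, -0.03], "spin": 0}, {"travel": [-0.001, 0, -0.035], "spin": 0}, {"travel": [0.01, 0, -0.035], "spin": 0}, {"travel": [0.01, 0, -0.02], "spin": 0}])

```text
time_s: 19.95
tcp_pos: [0.4743, -0.2365, 0.1805]
eef_rot: [-179.5, 3.6, -176.7]
contact_force: [0.1, -0.3, 1.1]
gripper_width: 0.0007
```

```bash
python3 - <<'E'
from chk import *
st(); I=chk()
cv2.imwrite("pics/end.png",I)
for t in ("axle_end_a","carrier_axle","start_top"):
    print(t,[(toworld("scene",a["at"]).round(4).tolist(),round(a["conf"],2)) for a in r.pinpoint("scene",t) if toworld("scene",a["at"])[1]<-.1])
E
```

```text
19.95 [ 0.4743 -0.2365  0.1805] [-179.45    3.61 -176.67] F [ 0.12 -0.32  1.1 ] M [-0.    0.05 -0.03] w 0.0007 q [ -5.3   6.9 -24.    0.  -55.4 -81.4]
green +x face X~Y,Z 108 [-0.0065  0.0021  0.0204]
green top z~X,Y 89 [-0.0053 -0.0004  0.1021]
fin +x face X~Y,Z 57 [-0.0164 -0.0052  0.005 ]
axle_end_a [([0.6182, -0.2312, 0.0808], 0.75), ([0.6195, -0.3064, 0.0958], 0.59), ([0.6106, -0.1575, 0.0965], 0.57)]
carrier_axle [([0.6134, -0.2309, 0.1001], 0.98)]
start_top [([0.4993, -0.2354, 0.0536], 0.56)]
```

View pics/end.png

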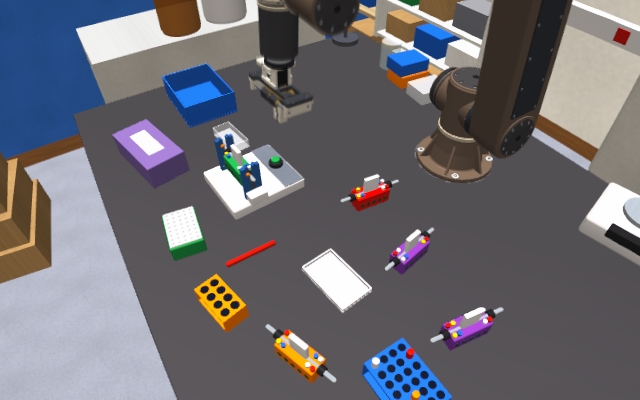

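The carrier is seated between the forks at about (238,165), the tray at (337,280) is empty, the button is back up, and nothing else has moved. I'm handing the job in.

```bash
python3 -c "
from plant import r
print(r.close_job())"
```

```text
the job is handed in; nothing more can be done
None
```

The green carrier is seated in the mixer and the start button has been pressed. I handed the job in at about 20.6 s, with the arm touching nothing.

- **Seating:** I lifted the carrier by its fin and pressed the axle down past the spring shoes. It hit a steep stop with its centre about 47 mm below the slot mouths. The push read at most about 21 N, at the end of each move call.
- **Correction after release:** Plane fits on the camera depth showed the fin leaning about 2.4° and a possible slight tilt along the axle, with the -y end about 0.3° high. I pressed briefly on the fin top with shut fingers, up to about 11 N. A new fit then showed the carrier upright and level to within about 0.2°.
- **Start button:** It went down about 6 mm to its stop, reading about 4 N just before the stop and 20 N against it, and came back up.
- **Last checks:** The axle ends read 95.8 and 96.5 mm high, fin lean and level were within about 0.3°, and everything else on the bench looked to be in its place.

**What did not fit:**
- The tool itself drifted to about 3 to 4° of tilt during the job, and I could not correct that through the interface.
- One low-quality network reading placed an axle end at the block's middle. I ignored it.
- The moment readings did not by themselves show that the -y end was down. For that I relied on the press and the camera fits.

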